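Tension a newly fitted bandsaw blade and clamp the tension slide

TASK

A new blade has just been fitted to the bench bandsaw and is still slack. Wind the tension handwheel clockwise, past the easy turning, until it comes up firm - about twice the effort of free turning, and no further, or the blade is overstretched - then swing the clamping lever on top of the bow round until it lies fully home along the bow. Leave the other things on the bench where they are and let go at the end.

Things in the scene. Friction and masses are not known exactly. Their poses are not given: they have to be found in the camera images.
- saw: Bench metal-cutting bandsaw, fixed (base 270 x 500 mm). Origin on the bench straight below the handwheel's centre; z up, +y along the bow from the handwheel end to the motor end, +x to the motor's side. The grey bow, 70 mm wide and 0.5 m long, is raised at the handwheel end: the handwheel's axis points outward along (0, -0.9945, 0.1045) in the saw's frame.
- wheel_centre (a point): Centre of the tension handwheel, 190 mm above the bench: plain steel, 160 mm outside diameter, rim 16 mm thick, three spokes, hub standing 22 mm out of the wheel's plane. It tightens clockwise as seen by someone in front of it (facing along the saw's +y): top, then the saw's +x side, then bottom. It needs 0.9 to 1.9 turns.
- spring_housing (a point): Dark block behind the handwheel, with the tension spring washers. Turning freely takes a steady 0.5 N m (8 N at the handle); once the washers begin to close it climbs 0.65 N m per radian. Set feel: 1 N m (15 N at the handle while turning, about 3 N less when held still), 0.7 rad into the climb. 1.7 N m overstretches. Let go, it stays, or creeps back to 0.85 rad.
- handle_mid (a point): Middle of the handwheel's black revolving handle: 27 mm diameter, 75 mm long, parallel to the wheel's axis, on the outer side of the wheel, its axis 65 mm from the wheel's axis. This point lies 53 mm out from the wheel's plane, and the handle reaches 40 mm inwards and 35 mm outwards from it. The handle spins freely on its own pin, so it can be held fast while the wheel turns.
- index (a point): Front face of the steel index block (14 mm wide and long, 10 mm high) of the tension gauge, on top of the bow's handwheel end. It stands still during free turning; as the spring washers close it moves towards the handwheel, along the wheel's axis, 6 mm for each radian of winding.
- gauge_lip (a point): The fixed upright lip of the gauge strip, in front of the index on its line of travel. The gap from index to lip is 12 mm while the blade is slack, about 8 mm at the set feel; below 1.5 mm the blade is overstretched.
- lever_pivot (a point): Pivot of the clamping lever, on top of the bow 110 mm behind the wheel, at the underside of the lever; its axis is vertical within 6 degrees, as the flat top of the bow falls by 6 degrees towards the motor end.
- lever_knob (a point): Upright black knob at the lever's end, 22 mm diameter and 34 mm high (18 mm below this point to 16 mm above it), 85 mm from the pivot. The dark steel arm, 12 mm wide and 9 mm high, joins it to the pivot; its top face is level with 9 mm below this point. The flat top of the bow lies 24 mm below this point.
- clamp_lever (a joint): Angle of the clamping lever, rad: 0 square to the bow with the knob on the saw's -x side, 1.5 at its stop, lying along the bow with the knob towards the motor end (the saw's +y), that is, turning clockwise seen from above. It drags with 0.25 N m (3 N at the knob), needs no lifting and stays where it is left.
- oil_can: Bystander: upright metal can, 60 mm diameter, 150 mm high, beside the saw; origin under its centre.
- wrench: Bystander: wrench 200 mm long, lying near the handwheel; origin under its middle.
- offcut: Bystander: square steel offcut 130 x 45 x 45 mm, lying; origin under its centre.
- harrow_disc: Bystander: dished steel disc, 250 mm diameter, 22 mm high, lying; origin under its centre.
- cast_hub: Bystander: flanged casting, flange 130 mm diameter, 75 mm high, upright; origin under its centre.
- bearing_box: Bystander: carton 120 x 120 x 50 mm; origin under its centre.
- grease_tin: Bystander: round tin 96 mm diameter, 110 mm high, upright; origin under its centre.

How it is judged (in metres and radians):
On the way, in this order (a step that is already met when the one before it is completed fails the run):
1. the handwheel has been wound up firm (distance between index and gauge_lip between 0.0015 and 0.01 m), for 0.2 s.
2. the clamping lever lies home along the bow (value of joint clamp_lever above 1.4 rad), for 0.2 s.
At the end, for the whole second after the job is handed in: The handwheel stands at the set feel (the index 1.5 to 10 mm from the gauge lip, which is 0.33 to 1.75 rad beyond where the resistance begins to climb) and the clamping lever is within 0.1 rad of its stop along the bow; the wheel was brought up firm first and the lever swung after that (all of step 1 and value of joint clamp_lever above 1.4 rad); the robot touches nothing.
It fails at once if the blade is overstretched (index closer than 1.5 mm to the lip) (distance between index and gauge_lip below 0.0015 m).
It fails at once if a bystander is moved by more than 30 mm or tipped over (distance of any of oil_can, wrench, offcut, harrow_disc, cast_hub, bearing_box, grease_tin from where it was at the start of the episode above 0.03 m or angle between any of oil_can, grease_tin, cast_hub's own z axis and vertical above 0.5 rad).
It also fails if it takes over 72 s, if anything falls off the work surface, if the arm or the gripper's body presses on something with over 40 N, if the wrist force passes 120 N, or if a joint passes its speed limit or range.

ROBOT

A 6-joint arm with a two-finger parallel gripper is mounted at the origin on the work surface. World frame = base frame: x ahead of the robot, y to its left, z up, the work surface at z = 0. Lengths are in m, angles in degrees, forces in N, time in s.
With the tool pointing down it reaches from about 0.375 to 0.9 m from the base axis. Payload 3.1 kg.
Tool frame: the origin (TCP) lies on the centre line of the jaws, within the pads' length; the fingertips stand 25 mm ahead of it and the grasp point (between the pads) lies 6 mm ahead of it; z points along the fingers, y is the line along which they close (so a half turn about z gives the same grasp; the last joint's range is limited). The gripper opens to 87 mm and grips with 3 to 60 N. Pads are 19 mm wide; open, the fingers measure 117 mm over their backs; the gripper's body (75 mm by 190 mm) begins 51 mm behind the grasp point.
Start: joints at [-84.941, 30.224, 82.088, -0, 67.689, -10.227], TCP at [0.165, -0.603, 0.248] pointing down, gripper open.
Joint ranges: [-176.69, 176.69], [-43.24, 126.21], [12.49, 139.97], [-82, 262], [0, 151.66], [-163.58, 163.58]. Speed limits (degrees/s): [159.86, 159.86, 180, 180, 180, 180].

INTERFACE

Orientations are given as a 3x3 rotation matrix whose columns are the frame's x, y, z axes.
In Python, from rig import read_state, capture, camera_params, hand_in gives the robot as it stands.
- The arm moves only by the tool apply_moves, never from a script. Its argument "rows" is a list of rows, each an object of numbers: "x", "y", "z": the shift along the tool's x, y, z in mm; "rx", "ry", "rz": the turn, a rotation vector about the tool's x, y, z in units of 6 degrees (1.0 is 6 degrees); "claw": the closure in counts, from 0 (fully open) to 255 (shut). A call has 1 to 10 rows; each row is the pose to reach, as a shift and turn from the pose commanded when the call began, along the tool's axes at that moment; what a row does not reach only later rows make up. A row lasts 1/8 s, in which the tool goes at most 62.5 mm and 10.7 degrees, less where a joint would pass 70% of its speed; a pose out of reach is approached as far as the arm can. A call with a gripper value outside its range is refused whole. The fingers move at their own pace and stop on an object; the grip force is fixed at half the most. Time passes only in rows, so rows that repeat a pose let the fingers close. It gives the time, the measured TCP pose, the force, the opening and the grip force at its end, in the units of the state.
- read_state(): the state, without advancing time (a new reading comes with each control period).
- capture(name): name is "scene" or "side" or "wrist"; returns (picture, depth): 384x512x3 uint8, red, green, blue; 384x512 float32, m along the optical axis (not along the pixel's ray), 0 where there is no reading.
- camera_params(name): a dict with "fx", "fy", "cx", "cy" (pixels), "D" ([k1, k2, p1, p2, k3] as OpenCV has them; the pictures are not rectified), "xyz" and "orientation" of the camera in the world. Camera axes: x right, y up, looking along -z (the intrinsics and any distortion apply to the point x, -y, -z); pixel columns grow to the right and rows downward; lengths in m; the calibration is good to about 2 mm. A picture is of the moment at which its call begins: read the wrist's pose just before it. camera_params takes no time and is no camera call; for the wrist camera it gives the pose at the moment of the call.
- hand_in(): hands the job in; it is judged then, once.
The state is a dict: "time_s": time; "joint_positions": joint angles; "qvel": joint speeds; "tau": joint torques, N m; "position": TCP position; "tcp_rot": TCP orientation; "force": force on the tool from outside, world axes, zero at the start; "moment": the same for the moment, N m; "opening": opening from 0.0 (shut) to 1.0 (fully open); "grasp_force": force on a finger pad.
Only numpy, scipy, OpenCV 4.12 (cv2) and the standard library are available. Lean on these libraries where they do the work, as an engineer would, in place of code of your own. Each camera call takes 0.05 s, during which the arm holds its last target. There are 200 camera calls.

## Working session

There is one attempt and no reset: what is moved stays moved. The work goes in short steps, Python scripts to look and compute and a tool call to move; the robot and the scene stay as the last step left them, time stands still between calls to the robot, and variables do not carry over. Pictures are saved under pics/ and viewed, at most 10 in all, crops included, and the job is handed in when it is done.

Besides the shell and the picture viewer there is one more tool, called after ">>>" by a JSON object that holds its "op" and its "data", one argument or row to a line. apply_moves: Moves the arm, as the interface text tells. Its arguments: {"type":"object","properties":{"rows":{"type":"array"}},"required":["rows"]}

```bash
ls; mkdir -p pics; cat > h.py <<'E'
import numpy as np, cv2
from rig import read_state, capture, camera_params, hand_in
def R(p):
    o=np.array(p["orientation"],float)
    return o.reshape(3,3)
def pts(name,d=None,p=None):
    """world point for every pixel from depth"""
    p=p or camera_params(name)
    h,w=d.shape
    K=np.array([[p["fx"],0,p["cx"]],[0,p["fy"],p["cy"]],[0,0,1]])
    u,v=np.meshgrid(np.arange(w),np.arange(h))
    n=cv2.undistortPoints(np.stack([u,v],-1).reshape(-1,1,2).astype(float),K,np.array(p["D"],float)).reshape(h,w,2)
    c=np.stack([n[...,0]*d,-n[...,1]*d,-d],-1)
    return c@R(p).T+np.array(p["xyz"])
E
python3 - <<'E'
from h import *
for n in("scene","side"):
    p=camera_params(n); print(p)
    im,d=capture(n); np.savez(n+"0.npz",im=im,d=d)
    cv2.imwrite(f"pics/{n}0.png",cv2.resize(im[...,::-1],(800,600)))
print(read_state())
E
```

```text
pics
{'fx': 362.6186111372456, 'fy': 362.6186111372456, 'cx': 253.4186156695491, 'cy': 189.2221713067235, 'D': array([0.01687249, 0.        , 0.        , 0.        , 0.        ]), 'xyz': array([ 1.18179722, -0.26939043,  0.99477437]), 'orientation': array([[ 0.22888692, -0.75063975,  0.61979895],
       [ 0.97329258,  0.1649088 , -0.15970798],
       [ 0.01767286,  0.63980079,  0.76833757]])}
{'fx': 452.9579073811764, 'fy': 452.9579073811764, 'cx': 249.03820856040969, 'cy': 189.21975851594806, 'D': array([-0.18140428,  0.        ,  0.        ,  0.        ,  0.        ]), 'xyz': array([0.36653281, 0.94809185, 1.19311771]), 'orientation': array([[-0.98489675,  0.11484101, -0.129576  ],
       [-0.17304643, -0.67784591,  0.71454871],
       [-0.00577307,  0.72617936,  0.68748106]])}
{'time_s': 0.1, 'joint_positions': array([-8.49413385e+01,  3.02755069e+01,  8.21500342e+01,  1.50663754e-03,
        6.76890739e+01, -1.02274416e+01]), 'qvel': array([-0.0372077 , -0.17134014, -0.12447679, -0.00498062,  0.01993462,
        0.00718857]), 'tau': array([-6.75341835e-04, -4.40986884e+01, -1.77149999e+01,  6.35334151e-02,
        5.33557415e-02, -3.37949052e-05]), 'position': array([ 0.16475265, -0.60225375,  0.24664392]), 'tcp_rot': array([[ 9.64624059e-01,  2.63629289e-01, -1.52154845e-04],
       [ 2.63629060e-01, -9.64622071e-01,  1.99476196e-03],
       [ 3.79105756e-04, -1.96430782e-03, -9.99997999e-01]]), 'force': array([ 0.20271669, -0.02319228,  0.48027078]), 'moment': array([ 0.01647576, -0.01620447,  0.0340531 ]), 'grasp_force': 0.0, 'opening': 0.9984690554338422}
```

View pics/scene0.png

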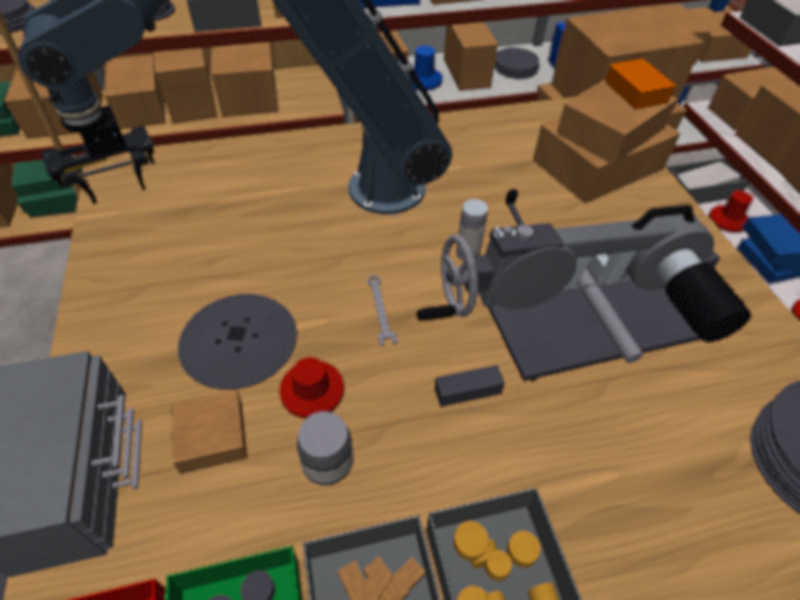

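View pics/side0.png

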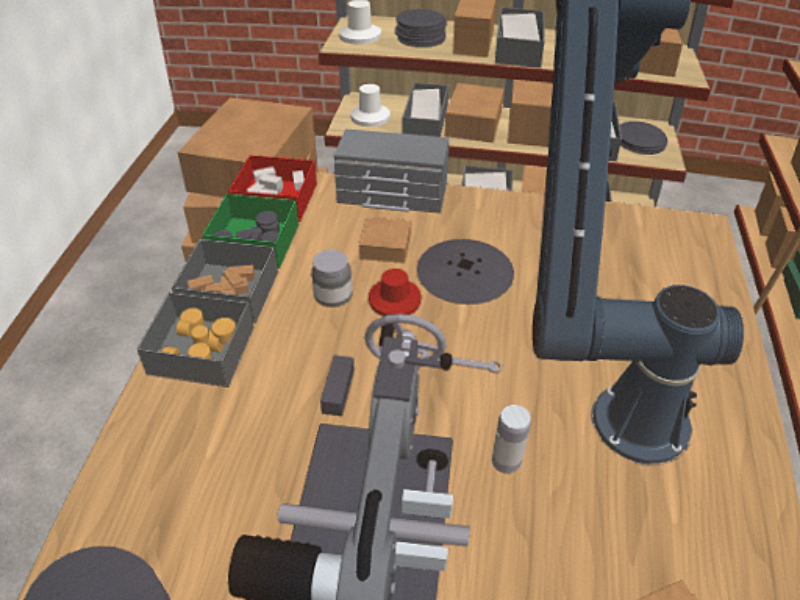

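Scene view: the handwheel is at about (460,275), its black handle at (437,313) pointing left, the gauge on the bow at about (515,232) and the lever knob at (512,197). Side view: the wheel ring is centred at about (405,340), the knob is at (446,361) and the handle is behind the ring at (388,335).

```bash
python3 - <<'E'
from h import *
from scipy.optimize import least_squares
for n,(x0,y0,x1,y1),pk in (("scene",(400,170,580,350),[(420,315),(437,313),(452,310),(460,240),(447,275),(474,285),(460,277),(512,196),(525,228),(474,207),(473,240)]),("side",(330,290,530,480),[(446,361),(367,340),(444,345),(405,318),(388,335),(515,410),(398,357),(400,345)])):
    z=np.load(n+"0.npz"); im,d=z["im"],z["d"]; P=pts(n,d); np.save(n+"P.npy",P)
    print(n)
    for u,v in pk:
        a,b=int(u*.64),int(v*.64); print((u,v),im[b,a],P[b,a].round(3))
    c=im[int(y0*.64):int(y1*.64),int(x0*.64):int(x1*.64),::-1]
    s=min(800/c.shape[1],600/c.shape[0])
    cv2.imwrite(f"pics/{n}c.png",cv2.resize(c,None,fx=s,fy=s,interpolation=cv2.INTER_CUBIC)); print(s,int(x0*.64),int(y0*.64))
    # black smallish parts above bench near saw
    g=im.max(-1); m=((g<45)&(P[...,2]>.06)&(d>0)).astype(np.uint8)
    k,l,st,ce=cv2.connectedComponentsWithStats(m)
    for i in range(1,k):
        if 12<st[i,4]<900:
            q=P[l==i]; print(st[i],q.mean(0).round(3),q.min(0).round(3),q.max(0).round(3))
E
```

```text
scene
(420, 315) [13 15 15] [ 0.559 -0.064  0.157]
(437, 313) [18 13 18] [ 0.561 -0.031  0.155]
(452, 310) [13 12 15] [ 0.561 -0.     0.156]
(460, 240) [123 121 129] [0.484 0.028 0.262]
(447, 275) [43 43 46] [0.507 0.003 0.194]
(474, 285) [91 89 94] [0.572 0.03  0.234]
(460, 277) [90 89 94] [0.521 0.023 0.2  ]
(512, 196) [13 11 14] [0.429 0.142 0.3  ]
(525, 228) [135 131 136] [0.495 0.149 0.28 ]
(474, 207) [172 178 187] [0.281 0.137 0.147]
(473, 240) [100  96  94] [0.313 0.132 0.076]
5.172413793103448 256 108
[ 88   0  21  19 249] [-0.016 -0.458  0.496] [-0.939 -0.6    0.115] [ 0.211 -0.409  0.601]
[232   0   9  10  39] [ 0.234 -0.084  0.58 ] [ 0.229 -0.095  0.566] [ 0.236 -0.074  0.59 ]
[476   0  33  28 542] [-0.388  1.369  0.156] [-0.5    1.353  0.112] [-0.292  1.38   0.203]
[ 6  3 12  9 42] [-0.9   -0.998  0.153] [-0.949 -1.021  0.142] [-0.867 -0.98   0.163]
[40  3 11  6 19] [ 0.122 -0.564  0.566] [ 0.118 -0.574  0.559] [ 0.125 -0.548  0.572]
[29  4  8  4 14] [ 0.125 -0.589  0.567] [ 0.123 -0.597  0.564] [ 0.13  -0.583  0.571]
[47  9 10  4 13] [ 0.216 -0.527  0.589] [ 0.212 -0.538
[... 3181 characters left out ...]
0.341] [0.221 0.064 0.398]
[341 191   5  30  52] [0.266 0.022 0.279] [ 0.261 -0.011  0.24 ] [0.268 0.065 0.315]
[243 209   3  12  15] [ 0.558 -0.013  0.154] [ 0.554 -0.038  0.15 ] [0.56  0.005 0.157]
[375 224   7   7  13] [0.161 0.069 0.255] [0.151 0.061 0.242] [0.166 0.075 0.277]
[282 226   7  10  25] [0.415 0.158 0.294] [0.407 0.146 0.282] [0.423 0.164 0.306]
[438 255   4  12  22] [-0.068  0.028  0.097] [-0.07   0.015  0.076] [-0.064  0.036  0.11 ]
[267 288  20   9  63] [0.429 0.205 0.075] [0.394 0.198 0.06 ] [0.45  0.209 0.09 ]
[228 314  16  58 229] [0.49  0.477 0.256] [0.478 0.398 0.22 ] [0.499 0.527 0.275]
[235 336   4  10  17] [0.482 0.474 0.266] [0.48  0.464 0.263] [0.486 0.485 0.27 ]
```

View pics/scenec.png

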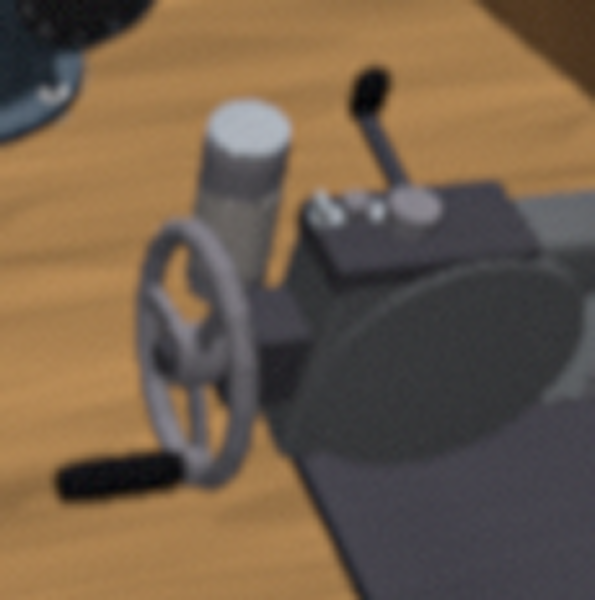

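View pics/sidec.png

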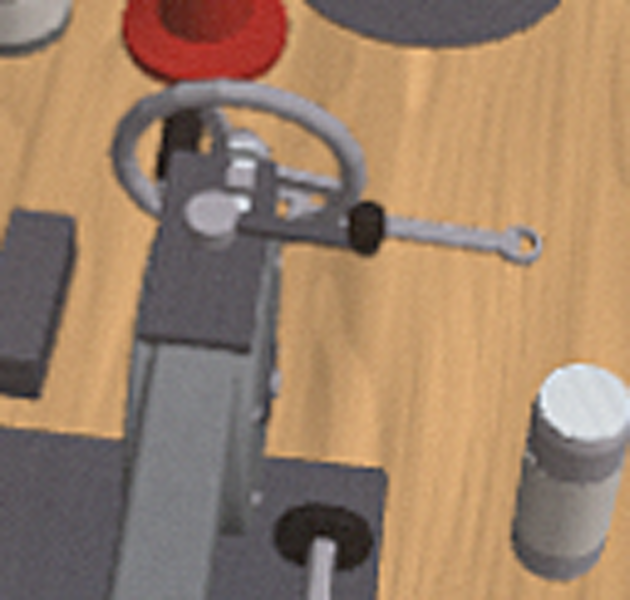

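```bash
python3 - <<'E'
from h import *
from scipy.optimize import least_squares
Q=[]
for n in("scene","side"):
    im=np.load(n+"0.npz")["im"].astype(int);P=np.load(n+"P.npy")
    c=np.array([.503,.033,.19]);r=P-c
    rad=np.hypot(r[...,0],r[...,2])
    m=(abs(r[...,1])<.025)&(rad>.058)&(rad<.09)&(im.max(-1)>55)
    print(n,m.sum()); Q.append(P[m])
Q=np.vstack(Q)
def ax(w): return np.array([.9945*np.sin(w),-.9945*np.cos(w),.1045])
def f(p):
    a=ax(p[3]); r=Q-p[:3]; h=r@a; rad=np.linalg.norm(r-h[:,None]*a,axis=1)
    return np.hypot(rad-.072,h)-.008
s=least_squares(f,[.503,.033,.19,0],loss="soft_l1",f_scale=.002)
print("centre,yaw",s.x.round(4),np.abs(f(s.x)).mean())
C=s.x[:3]; a=ax(s.x[3])
sx=np.array([np.cos(s.x[3]),np.sin(s.x[3]),0]); up=np.cross(a,-sx) ; up=up if up[2]>0 else -up
im=np.load("scene0.npz")["im"].astype(int);P=np.load("sceneP.npy")
m=(im.max(-1)<45)&(np.linalg.norm(P-[.56,-.03,.156],axis=-1)<.05)
H=P[m]
r=H-C; q=np.c_[r@sx,r@up,r@a]; print("handle h range",q[:,2].min().round(3),q[:,2].max().round(3))
g=lambda p:np.hypot(q[:,0]-.065*np.cos(p[0]),q[:,1]-.065*np.sin(p[0]))-.0135
t=least_squares(g,[-.75],loss="soft_l1",f_scale=.002).x[0]; print("handle angle",np.degrees(t),abs(g([t])).mean())
K=[]
for n in("scene","side"):
    im=np.load(n+"0.npz")["im"].astype(int);P=np.load(n+"P.npy")
    K.append(P[(im.max(-1)<60)&(np.linalg.norm(P-[.418,.15,.292],axis=-1)<.03)])
K=np.vstack(K); k=least_squares(lambda p:np.hypot(K[:,0]-p[0],K[:,1]-p[1])-.011,[.418,.15],loss="soft_l1",f_scale=.002).x
print("knob",k,"ztop",K[:,2].max())
print("pivot from geometry",C-.11*a,"sx",sx,"up",up,"a",a)
p=camera_params("wrist"); s=read_state(); T=np.array(s["tcp_rot"])
print("wristcam in tool",T.T@(p["xyz"]-s["position"]))
np.savez("geo.npz",C=C,a=a,sx=sx,up=up,t=t,k=k)
# grasp: height h along axis
h=.066
G=C+.065*(np.cos(t)*sx+np.sin(t)*up)+h*a; print("grasp pt",G)
z=-up; x=a; y=np.cross(z,x)  # tool x outward
for sg in(1,-1):
    Rt=np.c_[sg*x,sg*y,z]; 
    from scipy.spatial.transform import Rotation as Ro
    rv=Ro.from_matrix(T.T@Rt).as_rotvec(degrees=True)/6
    tcp=G-.006*z
    print(sg,"rot units",rv.round(2),"shift mm",(T.T@(tcp-s["position"])*1000).round(1),"shift above",(T.T@(tcp+.1*up-s["position"])*1000).round(1))
E
```

```text
scene 549
side 472
centre,yaw [0.5058 0.0257 0.1888 0.0304] 0.0017570308024466876
handle h range 0.016 0.088
handle angle -47.81310207687281 0.001798428870240971
knob [0.41694067 0.14965989] ztop 0.3064903513441978
pivot from geometry [0.50251695 0.13508834 0.17732479] sx [0.99953731 0.03041644 0.        ] up [-0.00317852  0.10445165  0.9945    ] a [ 0.03024915 -0.99403986  0.1045    ]
wristcam in tool [ 0.06626959  0.0017215  -0.13718391]
grasp pt [ 0.55162451 -0.0435656   0.1478194 ]
1 rot units [-0.92  0.73 17.24] shift mm [ 520.6 -437.4   93.9] shift above [ 523.1 -447.7   -5.5]
-1 rot units [ -0.68  -0.86 -12.73] shift mm [ 520.6 -437.4   93.9] shift above [ 523.1 -447.7   -5.5]
```

```bash
cat >> h.py <<'E'
from scipy.spatial.transform import Rotation as Ro
g=np.load("geo.npz") if __import__("os").path.exists("geo.npz") else None
TH=np.radians(35)
def Rtool():
    a,up=g["a"],g["up"]; z=-up*np.cos(TH)-a*np.sin(TH); x=-a*np.cos(TH)+up*np.sin(TH)
    return np.c_[x,np.cross(z,x),z]
def rel(pos,Rt,T,p0):
    return (T.T@(np.array(pos)-p0)*1000).round(1), (Ro.from_matrix(T.T@Rt).as_rotvec(degrees=True)/6).round(2)
E
python3 - <<'E'
from h import *
s=read_state();T=s["tcp_rot"];p0=s["position"];Rt=Rtool()
t=float(g["t"]);G=g["C"]+.065*(np.cos(t)*g["sx"]+np.sin(t)*g["up"])+.058*g["a"]
z=Rt[:,2];tcp=G-.006*z
print(G,Rt.round(3)); print(rel(tcp-.1*z,Rt,T,p0))
E
```

```text
[ 0.55138252 -0.03561328  0.1469834 ] [[-0.027  0.999 -0.015]
 [ 0.874  0.03   0.485]
 [ 0.485 -0.    -0.875]]
(array([ 510.3, -394.7,    7.9]), array([  3.21,   4.07, -12.46]))
```

>>> {"op": "apply_moves", "data": {
  "rows": [
    {"x": 510,"y": -395,"z": 8,"rx": 3.21,"ry": 4.07,"rz": -12.46,"claw": 0},
    {"x": 510,"y": -395,"z": 8,"rx": 3.21,"ry": 4.07,"rz": -12.46,"claw": 0},
    {"x": 510,"y": -395,"z": 8,"rx": 3.21,"ry": 4.07,"rz": -12.46,"claw": 0},
    {"x": 510,"y": -395,"z": 8,"rx": 3.21,"ry": 4.07,"rz": -12.46,"claw": 0},
    {"x": 510,"y": -395,"z": 8,"rx": 3.21,"ry": 4.07,"rz": -12.46,"claw": 0},
    {"x": 510,"y": -395,"z": 8,"rx": 3.21,"ry": 4.07,"rz": -12.46,"claw": 0},
    {"x": 510,"y": -395,"z": 8,"rx": 3.21,"ry": 4.07,"rz": -12.46,"claw": 0},
    {"x": 510,"y": -395,"z": 8,"rx": 3.21,"ry": 4.07,"rz": -12.46,"claw": 0},
    {"x": 510,"y": -395,"z": 8,"rx": 3.21,"ry": 4.07,"rz": -12.46,"claw": 0},
    {"x": 510,"y": -395,"z": 8,"rx": 3.21,"ry": 4.07,"rz": -12.46,"claw": 0}
  ]
}}

```text
time_s: 1.35
position: [0.5415, -0.1018, 0.2393]
tcp_rot: [[-0.026, 1.0, -0.016], [0.875, 0.031, 0.483], [0.483, -0.001, -0.876]]
force: [-0.2, -0.1, 0.7]
opening: 1.003
grasp_force: 0.0
```

>>> {"op": "apply_moves", "data": {
  "rows": [
    {"x": 0,"y": 0,"z": 0,"claw": 90},
    {"x": 0,"y": 0,"z": 0,"claw": 90},
    {"x": 0,"y": 0,"z": 0,"claw": 90}
  ]
}}

```text
validation failed for argument at $.ro...
```

```bash
python3 - <<'E'
from h import *
s=read_state();T=np.array(s["tcp_rot"]);p0=np.array(s["position"]);p=camera_params("wrist")
im,d=capture("wrist"); P=pts("wrist",d,p)
cv2.imwrite("pics/w1.png",cv2.resize(im[...,::-1],(800,600)))
r=P-g["C"]; q=np.stack([r@g["sx"],r@g["up"],r@g["a"]],-1)
m=(im.max(-1)<50)&(d>0)&(abs(np.hypot(q[...,0],q[...,1])-.065)<.02)&(q[...,2]>.02)&(q[...,2]<.095)&(d>.1)
Q=q[m]; print(m.sum())
f=lambda v:np.hypot(Q[:,0]-v[0],Q[:,1]-v[1])-.0135
v=least_squares(f,[.043,-.048],loss="soft_l1",f_scale=.002).x if 0 else __import__("scipy.optimize",fromlist=["x"]).least_squares(f,[.043,-.048],loss="soft_l1",f_scale=.002).x
print("handle in wheel frame",v,np.hypot(*v),np.degrees(np.arctan2(v[1],v[0])),Q[:,2].min(),Q[:,2].max(),abs(f(v)).mean())
print("q6..",s["joint_positions"].round(1),p0.round(4),s["opening"])
G=g["C"]+v[0]*g["sx"]+v[1]*g["up"]+.058*g["a"];Rt=Rtool()
print("wrist-based",rel(G-.006*Rt[:,2],Rt,T,p0))
t=float(g["t"]);G=g["C"]+.065*(np.cos(t)*g["sx"]+np.sin(t)*g["up"])+.058*g["a"]
print("old",rel(G-.006*Rt[:,2],Rt,T,p0))
E
```

```text
1803
handle in wheel frame [ 0.04357371 -0.04766594] 0.06458103515226263 -47.56807846846707 0.020037260383708136 0.09024648399275005 0.0008810849560851198
q6.. [-34.2  30.9  89.   23.4  79.1 -44.4] [ 0.5415 -0.1018  0.2393] 1.003019986019139
wrist-based (array([ 13.4,  11.9, 106.2]), array([-0.01,  0.02, -0.  ]))
old (array([ 13.1,  12. , 106.6]), array([-0.01,  0.02, -0.  ]))
```

View pics/w1.png

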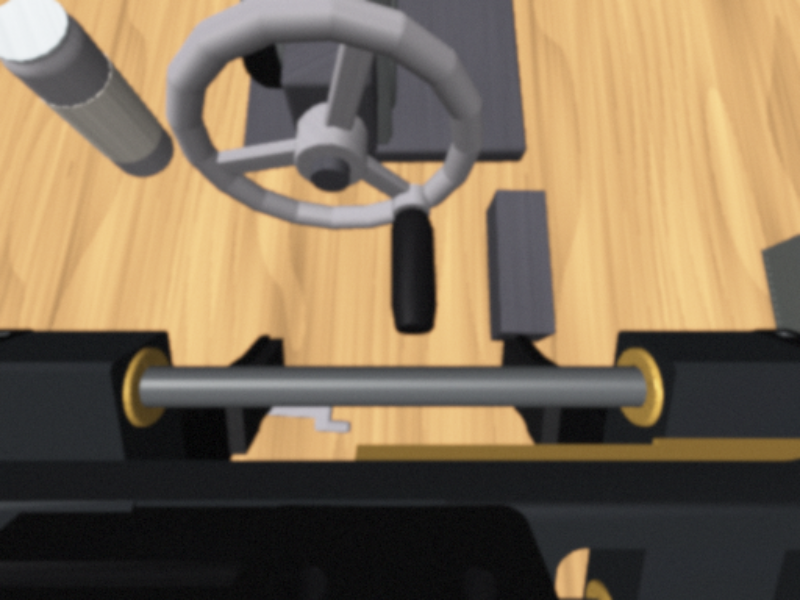

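The wrist view shows the handle at (413,270), between the open fingers at (270,355) and (515,355). The two measurements agree to within 1 mm.

>>> {"op": "apply_moves", "data": {
  "rows": [
    {"x": 0,"y": 0,"z": 0,"rx": 0,"ry": 0,"rz": 0,"claw": 60},
    {"x": 0,"y": 0,"z": 0,"rx": 0,"ry": 0,"rz": 0,"claw": 60}
  ]
}}

```text
time_s: 1.65
position: [0.54, -0.1042, 0.2395]
tcp_rot: [[-0.026, 1.0, -0.016], [0.875, 0.03, 0.482], [0.483, -0.001, -0.876]]
force: [0.1, 0.2, 0.0]
opening: 0.851
grasp_force: 0.0
```

```bash
python3 - <<'E'
from h import *
s=read_state();T=np.array(s["tcp_rot"]);p0=np.array(s["position"])
v=[.0438,-.048];G=g["C"]+v[0]*g["sx"]+v[1]*g["up"]+.058*g["a"];Rt=Rtool()
print(rel(G-.006*Rt[:,2],Rt,T,p0),s["opening"],s["qvel"].round(1))
E
```

```text
(array([ 15.2,  13.7, 107.8]), array([-0.01,  0.02, -0.  ])) 0.8507062031402515 [-1.4 -0.1 -0.2  0.1  0.1  0. ]
```

>>> {"op": "apply_moves", "data": {
  "rows": [
    {"x": 15,"y": 14,"z": 0,"rx": 0,"ry": 0,"rz": 0,"claw": 80},
    {"x": 15,"y": 14,"z": 30,"rx": 0,"ry": 0,"rz": 0,"claw": 80},
    {"x": 15,"y": 14,"z": 60,"rx": 0,"ry": 0,"rz": 0,"claw": 80},
    {"x": 15,"y": 14,"z": 90,"rx": 0,"ry": 0,"rz": 0,"claw": 80},
    {"x": 15,"y": 14,"z": 108,"rx": 0,"ry": 0,"rz": 0,"claw": 80},
    {"x": 15,"y": 14,"z": 108,"rx": 0,"ry": 0,"rz": 0,"claw": 80},
    {"x": 15,"y": 14,"z": 108,"rx": 0,"ry": 0,"rz": 0,"claw": 80}
  ]
}}

```text
time_s: 2.52
position: [0.5534, -0.0386, 0.1533]
tcp_rot: [[-0.027, 1.0, -0.013], [0.876, 0.03, 0.482], [0.482, 0.002, -0.876]]
force: [0.1, -0.1, 1.2]
opening: 0.686
grasp_force: 0.0
```

```bash
python3 - <<'E'
from h import *
s=read_state();T=np.array(s["tcp_rot"]);p0=np.array(s["position"])
v=[.0438,-.048];G=g["C"]+v[0]*g["sx"]+v[1]*g["up"]+.058*g["a"];Rt=Rtool()
print(rel(G-.006*Rt[:,2],Rt,T,p0),s["force"],s["opening"])
E
```

```text
(array([-0.2, -1.8,  0.9]), array([0.02, 0.03, 0.  ])) [ 0.07142953 -0.13156212  1.21167939] 0.6862291595484054
```

Now close onto the handle.

>>> {"op": "apply_moves", "data": {
  "rows": [
    {"x": 0,"y": -2,"z": 1,"rx": 0,"ry": 0,"rz": 0,"claw": 255},
    {"x": 0,"y": -2,"z": 1,"rx": 0,"ry": 0,"rz": 0,"claw": 255},
    {"x": 0,"y": -2,"z": 1,"rx": 0,"ry": 0,"rz": 0,"claw": 255},
    {"x": 0,"y": -2,"z": 1,"rx": 0,"ry": 0,"rz": 0,"claw": 255},
    {"x": 0,"y": -2,"z": 1,"rx": 0,"ry": 0,"rz": 0,"claw": 255},
    {"x": 0,"y": -2,"z": 1,"rx": 0,"ry": 0,"rz": 0,"claw": 255}
  ]
}}

```text
time_s: 3.28
position: [0.5513, -0.0375, 0.1518]
tcp_rot: [[-0.027, 1.0, -0.013], [0.875, 0.03, 0.482], [0.483, 0.001, -0.876]]
force: [3.4, 1.0, 0.4]
opening: 0.296
grasp_force: 30.0
```

```bash
cat > circ.py <<'E'
from h import *
import sys
# rows for rotating clockwise by listed degrees from present handle angle
def cur(s):
    T=np.array(s["tcp_rot"]);G=np.array(s["position"])+.006*T[:,2];r=G-g["C"]
    return np.array([r@g["sx"],r@g["up"],r@g["a"]]),T
s=read_state();q,T=cur(s);t0=np.arctan2(q[1],q[0]);F=s["force"]
tan=np.sin(t0)*g["sx"]-np.cos(t0)*g["up"]; rad=np.cos(t0)*g["sx"]+np.sin(t0)*g["up"]
print("r",np.hypot(q[0],q[1]).round(4),"ang",np.degrees(t0).round(1),"h",q[2].round(4),"F tan/rad/ax",(-F@tan).round(1),(-F@rad).round(1),(-F@g["a"]).round(1),s["opening"],s["grasp_force"])
step=float(sys.argv[1])
A0=t0 if len(sys.argv)<3 else np.radians(float(sys.argv[2]))
p=lambda t:.065*(np.cos(t)*g["sx"]+np.sin(t)*g["up"])
for i in range(1,11):
    d=p(A0-np.radians(step*i))-p(A0); print((T.T@d*1000).round(1).tolist())
E
python3 circ.py 12
```

```text
r 0.0652 ang -48.1 h 0.0569 F tan/rad/ax 2.8 -1.9 0.8 0.2964490950897911 29.999953019432724
[-4.5, -11.0, 6.5]
[-7.7, -23.5, 11.0]
[-9.3, -36.8, 13.3]
[-9.2, -50.4, 13.2]
[-7.6, -63.6, 10.9]
[-4.4, -76.0, 6.3]
[0.2, -87.0, -0.3]
[6.0, -96.0, -8.6]
[12.7, -102.8, -18.3]
[20.1, -106.9, -28.9]
```

>>> {"op": "apply_moves", "data": {
  "rows": [
    {"x": -4.5,"y": -11,"z": 6.5,"rx": 0,"ry": 0,"rz": 0,"claw": 255},
    {"x": -7.7,"y": -23.5,"z": 11,"rx": 0,"ry": 0,"rz": 0,"claw": 255},
    {"x": -9.3,"y": -36.8,"z": 13.3,"rx": 0,"ry": 0,"rz": 0,"claw": 255},
    {"x": -9.2,"y": -50.4,"z": 13.2,"rx": 0,"ry": 0,"rz": 0,"claw": 255},
    {"x": -7.6,"y": -63.6,"z": 10.9,"rx": 0,"ry": 0,"rz": 0,"claw": 255},
    {"x": -4.4,"y": -76,"z": 6.3,"rx": 0,"ry": 0,"rz": 0,"claw": 255},
    {"x": 0.2,"y": -87,"z": -0.3,"rx": 0,"ry": 0,"rz": 0,"claw": 255},
    {"x": 6,"y": -96,"z": -8.6,"rx": 0,"ry": 0,"rz": 0,"claw": 255},
    {"x": 12.7,"y": -102.8,"z": -18.3,"rx": 0,"ry": 0,"rz": 0,"claw": 255},
    {"x": 20.1,"y": -106.9,"z": -28.9,"rx": 0,"ry": 0,"rz": 0,"claw": 255}
  ]
}}

```text
time_s: 4.53
position: [0.4434, -0.0375, 0.1871]
tcp_rot: [[-0.027, 1.0, -0.015], [0.876, 0.031, 0.481], [0.482, 0.0, -0.876]]
force: [4.8, -0.0, -9.1]
opening: 0.298
grasp_force: 30.0
```

```bash
python3 circ.py 12 -168
```

```text
r 0.0657 ang -168.5 h 0.0574 F tan/rad/ax 9.9 2.9 0.8 0.2983293131461814 29.99879186041653
[7.7, -1.4, -11.1]
[15.4, 0.0, -22.2]
[22.8, 4.2, -32.8]
[29.5, 11.0, -42.5]
[35.3, 20.1, -50.8]
[39.8, 31.1, -57.3]
[43.0, 43.5, -61.9]
[44.6, 56.8, -64.2]
[44.6, 70.4, -64.2]
[43.0, 83.7, -61.9]
```

>>> {"op": "apply_moves", "data": {
  "rows": [
    {"x": 7.7,"y": -1.4,"z": -11.1,"rx": 0,"ry": 0,"rz": 0,"claw": 255},
    {"x": 15.4,"y": 0,"z": -22.2,"rx": 0,"ry": 0,"rz": 0,"claw": 255},
    {"x": 22.8,"y": 4.2,"z": -32.8,"rx": 0,"ry": 0,"rz": 0,"claw": 255},
    {"x": 29.5,"y": 11,"z": -42.5,"rx": 0,"ry": 0,"rz": 0,"claw": 255},
    {"x": 35.3,"y": 20.1,"z": -50.8,"rx": 0,"ry": 0,"rz": 0,"claw": 255},
    {"x": 39.8,"y": 31.1,"z": -57.3,"rx": 0,"ry": 0,"rz": 0,"claw": 255},
    {"x": 43,"y": 43.5,"z": -61.9,"rx": 0,"ry": 0,"rz": 0,"claw": 255},
    {"x": 44.6,"y": 56.8,"z": -64.2,"rx": 0,"ry": 0,"rz": 0,"claw": 255},
    {"x": 44.6,"y": 70.4,"z": -64.2,"rx": 0,"ry": 0,"rz": 0,"claw": 255},
    {"x": 43,"y": 83.7,"z": -61.9,"rx": 0,"ry": 0,"rz": 0,"claw": 255}
  ]
}}

```text
time_s: 5.78
position: [0.5233, -0.0266, 0.2621]
tcp_rot: [[-0.027, 0.999, -0.027], [0.875, 0.036, 0.484], [0.484, -0.01, -0.875]]
force: [-9.2, -8.6, -3.6]
opening: 0.3
grasp_force: 30.0
```

```bash
python3 circ.py 12 72
```

```text
r 0.0644 ang 75.8 h 0.0568 F tan/rad/ax 8.1 6.6 -7.9 0.29956823225608437 30.00004584901035
[-3.2, 12.5, 4.4]
[-7.7, 23.5, 10.8]
[-13.5, 32.7, 19.0]
[-20.3, 39.6, 28.5]
[-27.7, 44.0, 39.1]
[-35.4, 45.5, 50.1]
[-43.2, 44.2, 61.2]
[-50.6, 40.2, 71.9]
[-57.3, 33.5, 81.6]
[-63.1, 24.5, 90.0]
```

>>> {"op": "apply_moves", "data": {
  "rows": [
    {"x": -3.2,"y": 12.5,"z": 4.4,"rx": 0,"ry": 0,"rz": 0,"claw": 255},
    {"x": -7.7,"y": 23.5,"z": 10.8,"rx": 0,"ry": 0,"rz": 0,"claw": 255},
    {"x": -13.5,"y": 32.7,"z": 19,"rx": 0,"ry": 0,"rz": 0,"claw": 255},
    {"x": -20.3,"y": 39.6,"z": 28.5,"rx": 0,"ry": 0,"rz": 0,"claw": 255},
    {"x": -27.7,"y": 44,"z": 39.1,"rx": 0,"ry": 0,"rz": 0,"claw": 255},
    {"x": -35.4,"y": 45.5,"z": 50.1,"rx": 0,"ry": 0,"rz": 0,"claw": 255}
  ]
}}

```text
time_s: 6.52
position: [0.5721, -0.0311, 0.2039]
tcp_rot: [[-0.028, 0.999, -0.018], [0.873, 0.033, 0.487], [0.488, -0.002, -0.873]]
force: [-4.1, -6.0, 8.5]
opening: 0.299
grasp_force: 30.0
```

```bash
python3 circ.py 12 0
```

```text
r 0.0646 ang 3.5 h 0.0566 F tan/rad/ax 8.1 3.8 -6.7 0.2993513882712219 30.001789829693735
[-7.8, -1.4, 11.0]
[-15.2, -5.6, 21.6]
[-22.0, -12.4, 31.3]
[-27.8, -21.4, 39.5]
[-32.4, -32.4, 46.1]
[-35.5, -44.8, 50.7]
[-37.1, -58.1, 53.0]
[-37.1, -71.7, 53.0]
[-35.5, -85.0, 50.8]
[-32.3, -97.4, 46.3]
```

>>> {"op": "apply_moves", "data": {
  "rows": [
    {"x": -7.8,"y": -1.4,"z": 11,"rx": 0,"ry": 0,"rz": 0,"claw": 255},
    {"x": -15.2,"y": -5.6,"z": 21.6,"rx": 0,"ry": 0,"rz": 0,"claw": 255},
    {"x": -22,"y": -12.4,"z": 31.3,"rx": 0,"ry": 0,"rz": 0,"claw": 255},
    {"x": -27.8,"y": -21.4,"z": 39.5,"rx": 0,"ry": 0,"rz": 0,"claw": 255}
  ]
}}

```text
time_s: 7.02
position: [0.5558, -0.0368, 0.1564]
tcp_rot: [[-0.028, 1.0, -0.006], [0.873, 0.027, 0.488], [0.488, 0.009, -0.873]]
force: [8.1, 1.5, 3.3]
opening: 0.297
grasp_force: 30.0
```

```bash
python3 circ.py 12 -48
```

```text
r 0.065 ang -42.3 h 0.0569 F tan/rad/ax 7.9 -3.7 0.9 0.2973057807235792 30.000613750889897
[-4.6, -11.1, 6.4]
[-7.8, -23.5, 10.8]
[-9.4, -36.8, 13.0]
[-9.3, -50.4, 12.9]
[-7.7, -63.7, 10.5]
[-4.5, -76.1, 5.8]
[0.1, -87.0, -0.8]
[6.0, -96.0, -9.1]
[12.7, -102.7, -18.8]
[20.2, -106.8, -29.4]
```

Still free after 354°. Continue in 48° pieces.

>>> {"op": "apply_moves", "data": {
  "rows": [
    {"x": -4.6,"y": -11.1,"z": 6.4,"rx": 0,"ry": 0,"rz": 0,"claw": 255},
    {"x": -7.8,"y": -23.5,"z": 10.8,"rx": 0,"ry": 0,"rz": 0,"claw": 255},
    {"x": -9.4,"y": -36.8,"z": 13,"rx": 0,"ry": 0,"rz": 0,"claw": 255},
    {"x": -9.3,"y": -50.4,"z": 12.9,"rx": 0,"ry": 0,"rz": 0,"claw": 255}
  ]
}}

```text
time_s: 7.52
position: [0.5037, -0.0409, 0.1354]
tcp_rot: [[-0.027, 1.0, -0.011], [0.875, 0.029, 0.483], [0.483, 0.003, -0.876]]
force: [7.0, 1.5, -23.0]
opening: 0.295
grasp_force: 30.0
```

```bash
python3 circ.py 12 -96
```

```text
r 0.0652 ang -93.6 h 0.0572 F tan/rad/ax 8.5 -22.3 3.6 0.2954502171835592 29.997045784257352
[1.6, -13.3, -2.4]
[4.8, -25.7, -6.9]
[9.3, -36.6, -13.5]
[15.1, -45.7, -21.9]
[21.8, -52.5, -31.5]
[29.2, -56.6, -42.2]
[37.0, -58.0, -53.3]
[44.7, -56.6, -64.3]
[52.1, -52.3, -74.9]
[58.8, -45.5, -84.6]
```

>>> {"op": "apply_moves", "data": {
  "rows": [
    {"x": 0.6,"y": -13.3,"z": -0.6,"rx": 0,"ry": 0,"rz": 0,"claw": 255},
    {"x": 3.8,"y": -25.7,"z": -5.1,"rx": 0,"ry": 0,"rz": 0,"claw": 255},
    {"x": 8.3,"y": -36.6,"z": -11.7,"rx": 0,"ry": 0,"rz": 0,"claw": 255},
    {"x": 14.1,"y": -45.7,"z": -20.1,"rx": 0,"ry": 0,"rz": 0,"claw": 255}
  ]
}}

```text
time_s: 8.02
position: [0.4543, -0.0398, 0.1622]
tcp_rot: [[-0.027, 1.0, -0.016], [0.874, 0.031, 0.484], [0.484, -0.001, -0.875]]
force: [1.5, -0.6, -9.5]
opening: 0.299
grasp_force: 30.0
```

```bash
python3 circ.py 12 -144
```

```text
r 0.0657 ang -144.6 h 0.0573 F tan/rad/ax 8.6 -4.3 0.4 0.2985428668228716 29.99883620068431
[6.7, -6.8, -9.6]
[14.2, -11.0, -20.2]
[21.9, -12.5, -31.3]
[29.6, -11.1, -42.4]
[37.0, -6.9, -53.0]
[43.8, -0.1, -62.6]
[49.6, 9.0, -70.9]
[54.1, 20.0, -77.5]
[57.3, 32.4, -82.0]
[58.9, 45.7, -84.4]
```

>>> {"op": "apply_moves", "data": {
  "rows": [
    {"x": 6.7,"y": -6.8,"z": -9.6,"rx": 0,"ry": 0,"rz": 0,"claw": 255},
    {"x": 14.2,"y": -11,"z": -20.2,"rx": 0,"ry": 0,"rz": 0,"claw": 255},
    {"x": 21.9,"y": -12.5,"z": -31.3,"rx": 0,"ry": 0,"rz": 0,"claw": 255},
    {"x": 29.6,"y": -11.1,"z": -42.4,"rx": 0,"ry": 0,"rz": 0,"claw": 255}
  ]
}}

```text
time_s: 8.52
position: [0.4438, -0.0347, 0.2139]
tcp_rot: [[-0.027, 1.0, -0.015], [0.875, 0.031, 0.483], [0.484, -0.0, -0.875]]
force: [1.4, 0.7, -10.1]
opening: 0.296
grasp_force: 30.0
```

```bash
python3 circ.py 12 168
```

```text
r 0.0654 ang 167.7 h 0.0574 F tan/rad/ax 9.4 3.5 1.7 0.29583123136980327 29.99815751798451
[7.4, 4.2, -10.6]
[14.1, 11.0, -20.3]
[19.9, 20.1, -28.5]
[24.5, 31.1, -35.1]
[27.6, 43.5, -39.6]
[29.2, 56.8, -42.0]
[29.2, 70.4, -42.0]
[27.6, 83.7, -39.7]
[24.4, 96.1, -35.1]
[19.9, 107.1, -28.6]
```

>>> {"op": "apply_moves", "data": {
  "rows": [
    {"x": 7.4,"y": 4.2,"z": -10.6,"rx": 0,"ry": 0,"rz": 0,"claw": 255},
    {"x": 14.1,"y": 11,"z": -20.3,"rx": 0,"ry": 0,"rz": 0,"claw": 255},
    {"x": 19.9,"y": 20.1,"z": -28.5,"rx": 0,"ry": 0,"rz": 0,"claw": 255},
    {"x": 24.5,"y": 31.1,"z": -35.1,"rx": 0,"ry": 0,"rz": 0,"claw": 255}
  ]
}}

```text
time_s: 9.02
position: [0.4744, -0.0292, 0.2555]
tcp_rot: [[-0.027, 0.999, -0.019], [0.875, 0.033, 0.483], [0.484, -0.003, -0.875]]
force: [-3.7, -0.2, -11.3]
opening: 0.293
grasp_force: 30.0
```

```bash
python3 circ.py 12 120
```

```text
r 0.0648 ang 120.8 h 0.0572 F tan/rad/ax 9.0 7.8 1.1 0.2934076144548786 29.997872645035386
[3.2, 12.4, -4.6]
[4.8, 25.7, -6.9]
[4.8, 39.3, -7.0]
[3.1, 52.6, -4.7]
[-0.0, 65.0, -0.3]
[-4.6, 76.0, 6.2]
[-10.4, 85.1, 14.5]
[-17.1, 92.0, 24.1]
[-24.5, 96.2, 34.7]
[-32.3, 97.7, 45.8]
```

>>> {"op": "apply_moves", "data": {
  "rows": [
    {"x": 3.2,"y": 12.4,"z": -4.6,"rx": 0,"ry": 0,"rz": 0,"claw": 255},
    {"x": 4.8,"y": 25.7,"z": -6.9,"rx": 0,"ry": 0,"rz": 0,"claw": 255},
    {"x": 4.8,"y": 39.3,"z": -7,"rx": 0,"ry": 0,"rz": 0,"claw": 255},
    {"x": 3.1,"y": 52.6,"z": -4.7,"rx": 0,"ry": 0,"rz": 0,"claw": 255}
  ]
}}

```text
time_s: 9.52
position: [0.5259, -0.0268, 0.2613]
tcp_rot: [[-0.027, 0.999, -0.022], [0.874, 0.034, 0.485], [0.485, -0.006, -0.874]]
force: [-8.7, -1.7, -3.5]
opening: 0.302
grasp_force: 30.0
```

```bash
python3 circ.py 12 72
```

```text
r 0.0643 ang 73.3 h 0.0569 F tan/rad/ax 7.4 6.0 -1.0 0.30151713622495135 29.999418491497636
[-3.2, 12.4, 4.4]
[-7.8, 23.5, 10.9]
[-13.6, 32.6, 19.1]
[-20.3, 39.5, 28.7]
[-27.7, 43.8, 39.2]
[-35.5, 45.3, 50.3]
[-43.3, 43.9, 61.4]
[-50.7, 39.8, 72.0]
[-57.4, 33.1, 81.7]
[-63.2, 24.0, 90.0]
```

>>> {"op": "apply_moves", "data": {
  "rows": [
    {"x": -3.2,"y": 12.4,"z": 4.4,"rx": 0,"ry": 0,"rz": 0,"claw": 255},
    {"x": -7.8,"y": 23.5,"z": 10.9,"rx": 0,"ry": 0,"rz": 0,"claw": 255},
    {"x": -13.6,"y": 32.6,"z": 19.1,"rx": 0,"ry": 0,"rz": 0,"claw": 255}
  ]
}}

```text
time_s: 9.9
position: [0.5583, -0.0279, 0.2393]
tcp_rot: [[-0.028, 0.999, -0.022], [0.873, 0.035, 0.487], [0.488, -0.006, -0.873]]
force: [-11.5, -3.4, 6.7]
opening: 0.296
grasp_force: 30.0
```

```bash
python3 circ.py 12 36
```

```text
r 0.0644 ang 37.9 h 0.0567 F tan/rad/ax 12.1 5.2 -3.8 0.29648223420168135 30.001187352463603
[-6.8, 6.9, 9.6]
[-14.2, 11.1, 20.1]
[-22.0, 12.6, 31.1]
[-29.8, 11.3, 42.2]
[-37.3, 7.2, 52.8]
[-44.0, 0.4, 62.5]
[-49.8, -8.6, 70.8]
[-54.4, -19.6, 77.4]
[-57.6, -31.9, 82.0]
[-59.2, -45.2, 84.4]
```

>>> {"op": "apply_moves", "data": {
  "rows": [
    {"x": -6.8,"y": 6.9,"z": 9.6,"rx": 0,"ry": 0,"rz": 0,"claw": 255},
    {"x": -14.2,"y": 11.1,"z": 20.1,"rx": 0,"ry": 0,"rz": 0,"claw": 255}
  ]
}}

```text
time_s: 10.15
position: [0.57, -0.0299, 0.2163]
tcp_rot: [[-0.028, 0.999, -0.02], [0.872, 0.035, 0.489], [0.489, -0.004, -0.872]]
force: [-13.5, -3.2, 13.8]
opening: 0.297
grasp_force: 30.0
```

```bash
python3 circ.py 12 12; python3 - <<'E'
from h import *
import numpy as np
for n,(x0,y0,x1,y1) in (("scene",(300,130,365,180)),("side",(235,205,300,250))):
    im,d=capture(n); c=np.hstack([np.load(n+"0.npz")["im"][y0:y1,x0:x1],im[y0:y1,x0:x1]])[...,::-1]
    cv2.imwrite(f"pics/{n}g.png",cv2.resize(c,None,fx=6,fy=6,interpolation=cv2.INTER_CUBIC))
a=cv2.imread("pics/sceneg.png");b=cv2.imread("pics/sideg.png");cv2.imwrite("pics/gauge.png",np.vstack([a,b]))
E
```

```text
r 0.0646 ang 14.7 h 0.0567 F tan/rad/ax 16.4 9.7 -4.2 0.29741693791029894 30.00239589717239
[-7.8, 1.5, 11.0]
[-15.6, 0.1, 22.1]
[-23.1, -4.1, 32.6]
[-29.9, -10.8, 42.3]
[-35.7, -19.9, 50.6]
[-40.3, -30.8, 57.2]
[-43.4, -43.2, 61.7]
[-45.1, -56.5, 64.1]
[-45.0, -70.1, 64.2]
[-43.4, -83.4, 62.0]
```

View pics/gauge.png

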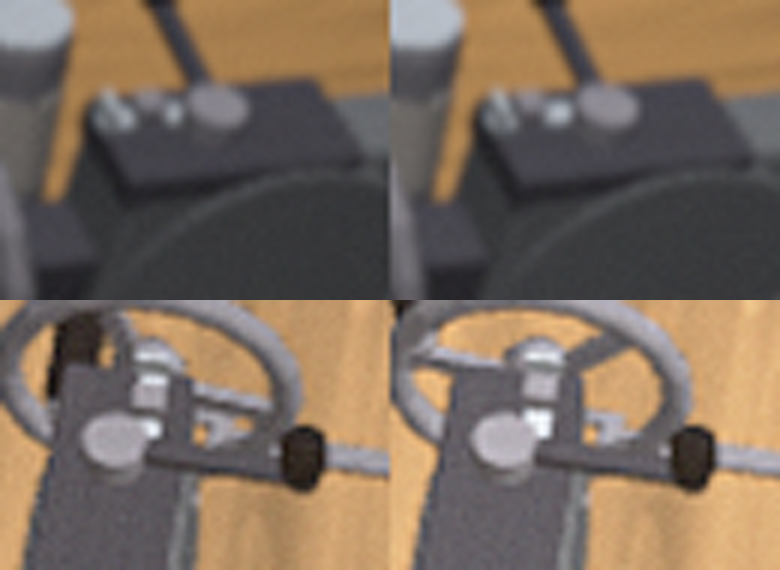

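The index has moved towards the lip: the bright patch behind it is now wider. The force is 16 N while turning, about 0.84 rad into the climb. Hold, release and back away.

>>> {"op": "apply_moves", "data": {
  "rows": [
    {"x": 0,"y": 0,"z": 0,"rx": 0,"ry": 0,"rz": 0,"claw": 255},
    {"x": 0,"y": 0,"z": 0,"rx": 0,"ry": 0,"rz": 0,"claw": 255},
    {"x": 0,"y": 0,"z": 0,"rx": 0,"ry": 0,"rz": 0,"claw": 255}
  ]
}}

```text
time_s: 10.62
position: [0.5704, -0.0301, 0.2148]
tcp_rot: [[-0.027, 0.999, -0.019], [0.873, 0.033, 0.487], [0.488, -0.004, -0.873]]
force: [-7.7, -0.3, 1.8]
opening: 0.296
grasp_force: 30.0
```

```bash
python3 circ.py 12 12|head -1
```

```text
r 0.0645 ang 13.3 h 0.0567 F tan/rad/ax 3.5 7.1 -0.2 0.29630108081962653 30.000424850732088
```

>>> {"op": "apply_moves", "data": {
  "rows": [
    {"x": 0,"y": 0,"z": 0,"rx": 0,"ry": 0,"rz": 0,"claw": 70},
    {"x": 0,"y": 0,"z": 0,"rx": 0,"ry": 0,"rz": 0,"claw": 70},
    {"x": 0,"y": 0,"z": 0,"rx": 0,"ry": 0,"rz": 0,"claw": 70},
    {"x": 0,"y": 0,"z": 0,"rx": 0,"ry": 0,"rz": 0,"claw": 70},
    {"x": 0,"y": 0,"z": -20,"rx": 0,"ry": 0,"rz": 0,"claw": 70},
    {"x": 0,"y": 0,"z": -50,"rx": 0,"ry": 0,"rz": 0,"claw": 70},
    {"x": 0,"y": 0,"z": -85,"rx": 0,"ry": 0,"rz": 0,"claw": 70},
    {"x": 0,"y": 0,"z": -120,"rx": 0,"ry": 0,"rz": 0,"claw": 70},
    {"x": 0,"y": 0,"z": -120,"rx": 0,"ry": 0,"rz": 0,"claw": 70}
  ]
}}

```text
time_s: 11.75
position: [0.5748, -0.0912, 0.3205]
tcp_rot: [[-0.028, 1.0, -0.009], [0.877, 0.029, 0.48], [0.48, 0.006, -0.877]]
force: [-0.0, 0.6, -0.3]
opening: 0.725
grasp_force: 0.0
```

```bash
python3 - <<'E'
from h import *
s=read_state();p=camera_params("wrist")
im,d=capture("wrist"); P=pts("wrist",d,p)
np.savez("w2.npz",im=im,P=P)
cv2.imwrite("pics/w2.png",cv2.resize(im[...,::-1],(800,600)))
print(s["joint_positions"].round(1),s["position"])
E
```

```text
[-31.7  27.6  80.3  23.8  88.7 -37.5] [ 0.57483641 -0.09124409  0.3205367 ]
```

View pics/w2.png

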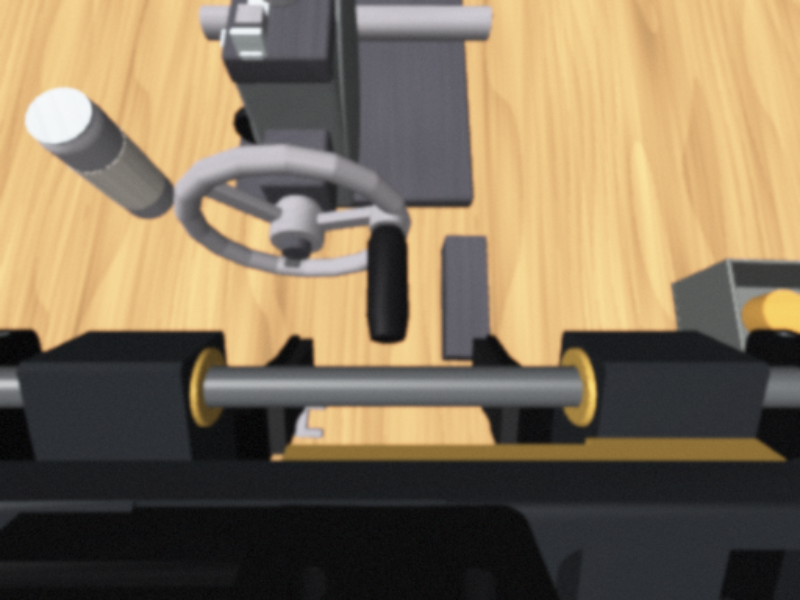

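The handle has stayed where I let go, at (388,280). The gauge is at (250,30), at the top edge. Now hover by the lever with the tool vertical.

```bash
cat >> h.py <<'E'
def lever_pose(pv,phi,back,z):
    sx=g["sx"];sy=np.array([-sx[1],sx[0],0]);e=-sx*np.cos(phi)+sy*np.sin(phi);t=sx*np.sin(phi)+sy*np.cos(phi)
    c=np.array([pv[0],pv[1],0])+.085*e-back*t; c[2]=z
    zz=np.array([0,0,-1.]); return c,np.c_[t,np.cross(zz,t),zz]
E
python3 - <<'E'
from h import *
s=read_state();T=np.array(s["tcp_rot"]);p0=np.array(s["position"])
c,Rt=lever_pose([.501,.140],.1,.045,.40); print(c); print(rel(c,Rt,T,p0))
E
```

```text
[0.41307715 0.10101832 0.4       ]
(array([ 210.9, -154.7,   23.1]), array([-0.22, -4.8 ,  0.94]))
```

>>> {"op": "apply_moves", "data": {
  "rows": [
    {"x": 40,"y": -10,"z": -40,"rx": -0.1,"ry": -2,"rz": 0.4,"claw": 255},
    {"x": 80,"y": -50,"z": -40,"rx": -0.2,"ry": -4,"rz": 0.8,"claw": 255},
    {"x": 130,"y": -90,"z": -20,"rx": -0.22,"ry": -4.8,"rz": 0.94,"claw": 255},
    {"x": 170,"y": -125,"z": 2,"rx": -0.22,"ry": -4.8,"rz": 0.94,"claw": 255},
    {"x": 211,"y": -155,"z": 23,"rx": -0.22,"ry": -4.8,"rz": 0.94,"claw": 255},
    {"x": 211,"y": -155,"z": 23,"rx": -0.22,"ry": -4.8,"rz": 0.94,"claw": 255},
    {"x": 211,"y": -155,"z": 23,"rx": -0.22,"ry": -4.8,"rz": 0.94,"claw": 255},
    {"x": 211,"y": -155,"z": 23,"rx": -0.22,"ry": -4.8,"rz": 0.94,"claw": 255}
  ]
}}

```text
time_s: 12.8
position: [0.4129, 0.1007, 0.3993]
tcp_rot: [[0.07, 0.998, -0.003], [0.998, -0.07, 0.001], [0.001, -0.003, -1.0]]
force: [0.9, 0.2, 0.5]
opening: 0.013
grasp_force: 0.0
```

```bash
python3 - <<'E'
from h import *
s=read_state();p=camera_params("wrist")
im,d=capture("wrist"); P=pts("wrist",d,p)
np.savez("w3.npz",im=im,P=P,d=d)
cv2.imwrite("pics/w3.png",cv2.resize(im[...,::-1],(800,600)))
print(s["joint_positions"].round(1),s["position"],s["opening"])
E
```

```text
[-1.5  4.4 95.6  0.  80.2  2.5] [0.4129256  0.10066203 0.39932954] 0.012742964470756788
```

View pics/w3.png

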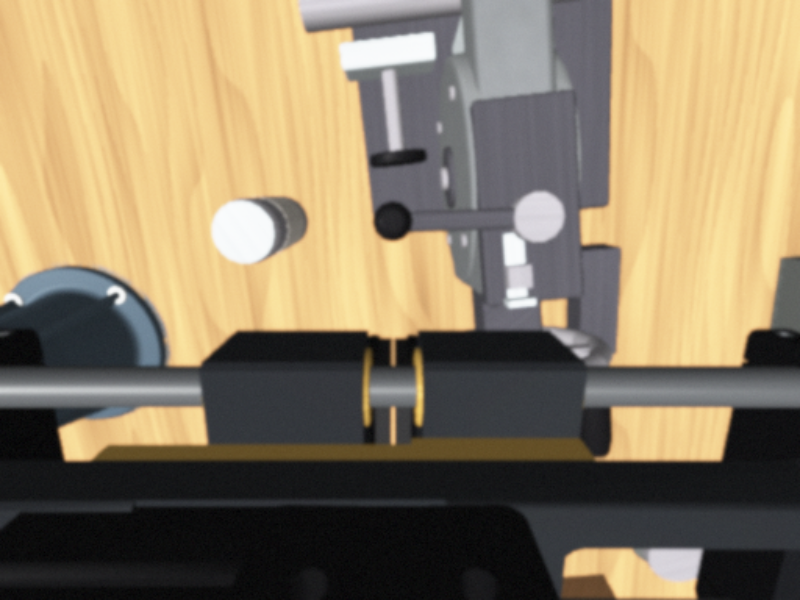

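The knob is at (393,220) and the pivot disc at (540,215). The index block is at (520,278) and the lip at (520,302), so the gap is a few mm, as wanted.

```bash
python3 - <<'E'
from h import *
w=np.load("w3.npz");im,P=w["im"].astype(int),w["P"]
def at(u,v,r): 
    a,b=int(u*.64),int(v*.64); return np.median(P[b-r:b+r+1,a-r:a+r+1].reshape(-1,3),0).round(4)
print("knob top",at(393,218,3),"disc",at(540,215,4),"arm",at(460,218,1),"bow",at(530,150,3))
for v in range(255,315,3): print(v,im[int(v*.64),int(520*.64)],at(520,v,0))
s=read_state();T=np.array(s["tcp_rot"]);p0=np.array(s["position"])
E
```

```text
knob top [0.416  0.1511 0.3052] disc [0.5006 0.1457 0.2818] arm [0.455  0.147  0.2805] bow [0.5011 0.1826 0.2617]
255 [249 251 252] [0.492  0.121  0.2712]
258 [249 251 252] [0.4923 0.1189 0.2703]
261 [247 249 250] [0.4922 0.117  0.2704]
264 [235 239 241] [0.4919 0.1162 0.2715]
267 [196 194 201] [0.4897 0.1158 0.2795]
270 [215 211 219] [0.4895 0.1141 0.2804]
273 [217 214 221] [0.4891 0.1124 0.2818]
276 [217 213 220] [0.4891 0.1106 0.282 ]
279 [216 212 220] [0.4893 0.1085 0.2811]
282 [216 213 220] [0.4894 0.1065 0.2807]
285 [218 215 222] [0.4894 0.1045 0.2808]
288 [234 235 238] [0.4892 0.1027 0.2813]
291 [248 249 251] [0.4919 0.0984 0.272 ]
294 [247 249 250] [0.4918 0.0965 0.2722]
297 [210 217 220] [0.4916 0.0946 0.2729]
300 [231 235 237] [0.489  0.0952 0.2824]
303 [245 248 249] [0.4886 0.0946 0.2836]
306 [241 243 245] [0.4885 0.0927 0.2839]
309 [152 152 162] [0.5079 0.0702 0.2144]
312 [110 109 120] [0.5081 0.0675 0.2137]
```

```bash
cat > lev.py <<'E'
from h import *
pv=[.5006,.1457]
s=read_state();T=np.array(s["tcp_rot"]);p0=np.array(s["position"]);print(p0,s["force"])
def out(phi,b,z):
    a,r=rel(*lever_pose(pv,phi,b,z),T,p0);print(round(phi,2),a.tolist(),r.tolist())
E
python3 - <<'E'
from lev import *
for b,z in((.045,.36),(.045,.307),(.021,.307)): out(.094,b,z)
T=lever_pose(pv,.094,.02,.3)[1]; p0=lever_pose(pv,.094,.021,.307)[0]
for i in range(1,11): out(.094+i*.14,.019,.307-.0007*i)
E
```

```text
[0.41296293 0.10055593 0.39939907] [-0.42369127  0.56864288  0.37960129]
0.09 [5.6, -0.3, 39.4] [-0.03, -0.01, -0.07]
0.09 [5.6, -0.1, 92.4] [-0.03, -0.01, -0.07]
0.09 [29.5, -0.3, 92.4] [-0.03, -0.01, -0.07]
0.23 [43.6, -2.2, 93.1] [-0.03, -0.0, 1.27]
0.37 [55.8, -2.4, 93.8] [-0.03, -0.0, 2.61]
0.51 [67.9, -0.9, 94.6] [-0.03, -0.0, 3.94]
0.65 [79.6, 2.2, 95.3] [-0.03, 0.0, 5.28]
0.79 [90.8, 7.0, 95.9] [-0.03, 0.0, 6.62]
0.93 [101.3, 13.3, 96.6] [-0.03, 0.01, 7.95]
1.07 [110.7, 21.0, 97.3] [-0.03, 0.01, 9.29]
1.21 [119.0, 29.9, 98.0] [-0.03, 0.01, 10.63]
1.35 [126.0, 39.9, 98.7] [-0.03, 0.01, 11.96]
1.49 [131.4, 50.8, 99.3] [-0.03, 0.02, 13.3]
```

>>> {"op": "apply_moves", "data": {
  "rows": [
    {"x": 5.6,"y": 0,"z": 45,"rx": 0,"ry": 0,"rz": 0,"claw": 255},
    {"x": 5.6,"y": 0,"z": 92,"rx": 0,"ry": 0,"rz": 0,"claw": 255},
    {"x": 5.6,"y": 0,"z": 92,"rx": 0,"ry": 0,"rz": 0,"claw": 255},
    {"x": 18,"y": 0,"z": 92,"rx": 0,"ry": 0,"rz": 0,"claw": 255},
    {"x": 29.5,"y": 0,"z": 92,"rx": 0,"ry": 0,"rz": 0,"claw": 255},
    {"x": 29.5,"y": 0,"z": 92,"rx": 0,"ry": 0,"rz": 0,"claw": 255}
  ]
}}

```text
time_s: 13.6
position: [0.4149, 0.1319, 0.3093]
tcp_rot: [[0.067, 0.998, 0.001], [0.998, -0.067, 0.001], [0.001, 0.001, -1.0]]
force: [-0.6, -1.0, 0.8]
opening: 0.004
grasp_force: 0.0
```

```bash
python3 - <<'E'
from lev import *
for i in range(1,11): out(.094+i*.14,.019,.307-.0007*i)
E
```

```text
[0.41487682 0.13187932 0.30926397] [-0.63160191 -1.04929422  0.84794157]
0.23 [12.3, -2.2, 3.0] [0.0, -0.01, 1.3]
0.37 [24.5, -2.4, 3.7] [0.0, -0.01, 2.64]
0.51 [36.5, -0.8, 4.4] [0.0, -0.01, 3.98]
0.65 [48.3, 2.4, 5.1] [0.0, -0.01, 5.31]
0.79 [59.5, 7.2, 5.9] [0.0, -0.01, 6.65]
0.93 [69.9, 13.5, 6.6] [-0.0, -0.01, 7.99]
1.07 [79.3, 21.2, 7.3] [-0.0, -0.02, 9.32]
1.21 [87.6, 30.2, 8.0] [-0.0, -0.02, 10.66]
1.35 [94.5, 40.2, 8.7] [-0.0, -0.02, 12.0]
1.49 [99.9, 51.1, 9.4] [-0.0, -0.02, 13.33]
```

>>> {"op": "apply_moves", "data": {
  "rows": [
    {"x": 12.3,"y": -2.2,"z": 3,"rx": 0,"ry": 0,"rz": 1.3,"claw": 255},
    {"x": 24.5,"y": -2.4,"z": 3.7,"rx": 0,"ry": 0,"rz": 2.64,"claw": 255},
    {"x": 36.5,"y": -0.8,"z": 4.4,"rx": 0,"ry": 0,"rz": 3.98,"claw": 255},
    {"x": 48.3,"y": 2.4,"z": 5.1,"rx": 0,"ry": 0,"rz": 5.31,"claw": 255},
    {"x": 59.5,"y": 7.2,"z": 5.9,"rx": 0,"ry": 0,"rz": 6.65,"claw": 255},
    {"x": 69.9,"y": 13.5,"z": 6.6,"rx": 0,"ry": 0,"rz": 7.99,"claw": 255},
    {"x": 79.3,"y": 21.2,"z": 7.3,"rx": 0,"ry": 0,"rz": 9.32,"claw": 255},
    {"x": 87.6,"y": 30.2,"z": 8,"rx": 0,"ry": 0,"rz": 10.66,"claw": 255}
  ]
}}

```text
time_s: 14.6
position: [0.448, 0.2165, 0.2997]
tcp_rot: [[0.928, 0.372, -0.008], [0.372, -0.928, 0.0], [-0.007, -0.003, -1.0]]
force: [-3.8, -1.0, -1.0]
opening: 0.006
grasp_force: 2.1
```

```bash
python3 - <<'E'
from lev import *
for p,b in((1.21,.019),(1.35,.019),(1.49,.019),(1.5,.017)): out(p,b,.300)
im,d=capture("side"); P=pts("side",d)
K=P[(im.max(-1)<60)&(np.linalg.norm(P-[.48,.21,.285],axis=-1)<.05)&(P[...,2]>.27)];print(len(K),np.median(K,0))
E
```

```text
[0.44797953 0.21645835 0.2996955 ] [-3.82607685 -0.97411955 -0.99806512]
1.21 [2.7, 0.5, -0.3] [-0.03, 0.07, -0.09]
1.35 [14.7, -1.5, -0.4] [-0.02, 0.07, 1.25]
1.49 [26.9, -1.7, -0.5] [-0.02, 0.07, 2.58]
1.5 [29.7, -1.1, -0.5] [-0.02, 0.07, 2.68]
38 [0.47043937 0.2324865  0.28576086]
```

The push force is 3.9 N and the knob is following. Finish the swing.

>>> {"op": "apply_moves", "data": {
  "rows": [
    {"x": 8,"y": -0.5,"z": 0,"rx": 0,"ry": 0,"rz": 0.6,"claw": 255},
    {"x": 14.7,"y": -1.5,"z": 0,"rx": 0,"ry": 0,"rz": 1.25,"claw": 255},
    {"x": 21,"y": -1.6,"z": 0,"rx": 0,"ry": 0,"rz": 1.9,"claw": 255},
    {"x": 27,"y": -1.6,"z": 0,"rx": 0,"ry": 0,"rz": 2.6,"claw": 255},
    {"x": 29,"y": -1.2,"z": 0,"rx": 0,"ry": 0,"rz": 2.6,"claw": 255},
    {"x": 29,"y": -1.2,"z": 0,"rx": 0,"ry": 0,"rz": 2.6,"claw": 255}
  ]
}}

```text
time_s: 15.4
position: [0.4719, 0.2283, 0.2993]
tcp_rot: [[0.993, 0.116, -0.013], [0.116, -0.993, 0.0], [-0.013, -0.002, -1.0]]
force: [-8.9, -0.5, 1.4]
opening: 0.006
grasp_force: 4.2
```

```bash
python3 - <<'E'
from lev import *
out(1.5,.0205,.300)
im,d=capture("side"); P=pts("side",d)
K=P[(im.max(-1)<60)&(np.linalg.norm(P-[.495,.23,.285],axis=-1)<.04)&(P[...,2]>.275)]
from scipy.optimize import least_squares
k=least_squares(lambda p:np.hypot(K[:,0]-p[0],K[:,1]-p[1])-.011,K[:,:2].mean(0),loss="soft_l1",f_scale=.002).x
e=k-pv;print(len(K),k,np.hypot(*e),"phi",np.pi+np.arctan2(g["sx"][1],g["sx"][0])-np.arctan2(e[1],e[0]))
E
```

```text
[0.47192161 0.22825996 0.29926127] [-8.92177502 -0.50667026  1.44257898]
1.5 [-0.3, 0.0, -0.7] [-0.02, 0.13, 0.14]<stdin>:6: RuntimeWarning: Mean of empty slice.
  ret = um.true_divide(
Traceback (most recent call last):
ValueError: Initial guess is outside of provided bounds
```

Force has risen to 9 N exactly where the stop is expected. Press a touch more, then back off and lift.

>>> {"op": "apply_moves", "data": {
  "rows": [
    {"x": 2,"y": 0,"z": 0,"rx": 0,"ry": 0,"rz": 0,"claw": 255},
    {"x": 2,"y": 0,"z": 0,"rx": 0,"ry": 0,"rz": 0,"claw": 255},
    {"x": -15,"y": 0,"z": 0,"rx": 0,"ry": 0,"rz": 0,"claw": 255},
    {"x": -30,"y": 0,"z": 0,"rx": 0,"ry": 0,"rz": 0,"claw": 255},
    {"x": -30,"y": 0,"z": -50,"rx": 0,"ry": 0,"rz": 0,"claw": 255},
    {"x": -60,"y": 0,"z": -100,"rx": 0,"ry": 0,"rz": 0,"claw": 255},
    {"x": -80,"y": 0,"z": -120,"rx": 0,"ry": 0,"rz": 0,"claw": 255},
    {"x": -80,"y": 0,"z": -120,"rx": 0,"ry": 0,"rz": 0,"claw": 255},
    {"x": -80,"y": 0,"z": -120,"rx": 0,"ry": 0,"rz": 0,"claw": 255}
  ]
}}

```text
time_s: 16.58
position: [0.3975, 0.219, 0.4194]
tcp_rot: [[0.994, 0.113, -0.002], [0.113, -0.994, 0.001], [-0.002, -0.001, -1.0]]
force: [-0.4, 0.0, -0.4]
opening: 0.005
grasp_force: 0.0
```

```bash
python3 - <<'E'
from lev import *
im,d=capture("wrist"); P=pts("wrist",d); np.savez("w4.npz",im=im,P=P)
cv2.imwrite("pics/w4.png",cv2.resize(im[...,::-1],(800,600)))
K=P[(im.max(-1)<60)&(np.linalg.norm(P-[.495,.23,.295],axis=-1)<.04)&(P[...,2]>.285)]
k=K.mean(0)[:2]
e=k-pv;print(len(K),k,np.hypot(*e),"phi",np.pi+np.arctan2(g["sx"][1],g["sx"][0])-np.arctan2(e[1],e[0]))
E
```

```text
[0.39746533 0.21898345 0.41940393] [-0.37276743  0.01719618 -0.40828744]
416 [0.49059878 0.22918691] 0.08408382327116136 phi 1.4819917453844196
```

View pics/w4.png

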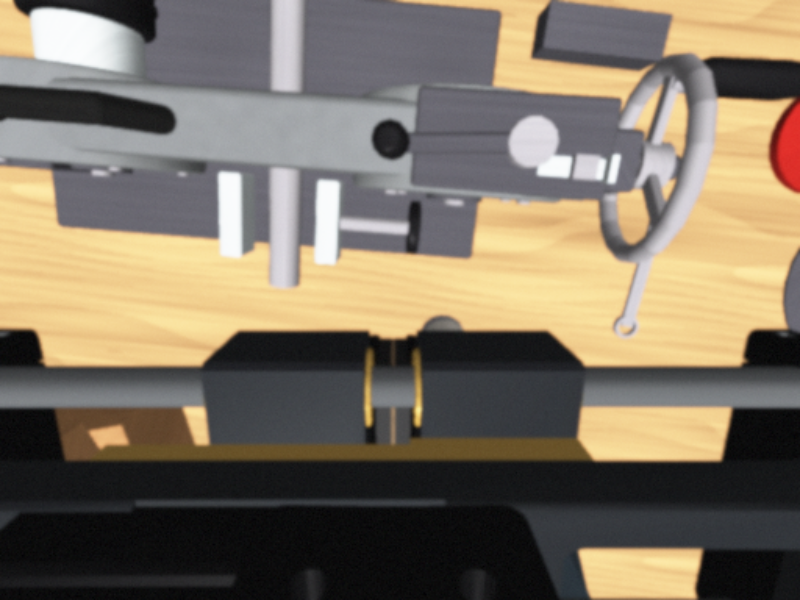

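The lever lies along the bow with the knob at (390,138), measured at 1.48 rad. A gap is still visible between the index (588,167) and the lip (614,168), and the arm is clear of everything.

```bash
python3 -c "
from rig import hand_in
print(hand_in())"
```

```text
the job is handed in; nothing more can be done
None
```

I wound the handwheel up firm (index about 6.5 mm from the lip), then swung the clamping lever home to about 1.48 rad. The gripper is clear and the job was handed in at about 17 s; `hand_in` returned no verdict.

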